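Nest the dried pastry tins

ROBOT

A 6-joint arm with a two-finger parallel gripper is mounted at the origin on the work surface. World frame = base frame: x ahead of the robot, y to its left, z up, the work surface at z = 0. Lengths are in mm, angles in degrees, forces in N, time in s.
With the tool pointing down it reaches from about 350 to 1000 mm from the base axis. Payload 7.1 kg.
Tool frame: the origin (TCP) lies at the very end of the fingers, on their centre line; the grasp point (between the pads) lies 19 mm behind it (grip_depth is the distance from the TCP to the grasp point, in mm); z points along the fingers, y is the direction in which the jaws open and shut (so a half turn about z gives the same grasp; the last joint's range is limited). The gripper opens to 85 mm and grips with 20 to 120 N. Pads are 22 mm wide; open, the fingers measure 114 mm over their backs; the gripper's body (76 mm by 85 mm) begins 54 mm behind the grasp point. The pads swing forward as they close: fully open they stand 13 mm farther back than shut.
Start: joints at [-68.64, 24.242, 93.386, -0, 62.372, -1.089], TCP at [238.674, -577.616, 231.319] pointing down, gripper open.
Joint ranges: [-172.04, 172.04], [-51.8, 120.97], [4.93, 147.93], [-75.15, 255.16], [6.16, 154.13], [-145.62, 145.62]. Speed limits (degrees/s): [136.94, 136.94, 172.46, 180, 180, 180].

INTERFACE

Orientations are given as a 3x3 rotation matrix whose columns are the frame's x, y, z axes.
In Python, from workcell import observe, camera, finish_job, grip_depth gives the robot as it stands.
- The arm moves only by the tool step_arm, never from a script. Its argument "plan" is a list of rows, each a list of 3 entries, a list of its own where there are three numbers: the shift along the tool's x, y, z in units of 40 mm (1.0 is 40 mm), then the turn, a rotation vector about the tool's x, y, z in units of 6 degrees (1.0 is 6 degrees), then the closure in counts, from 0 (fully open) to 255 (shut). In form: [[[x, y, z], [wx, wy, wz], gripper], ...]. A call has 1 to 12 rows; each row shifts and turns the commanded pose from where the row before left it, along the tool's axes as they then stand; what a row does not reach is not made up. A row lasts 1/8 s, in which the tool goes at most 62.5 mm and 10.7 degrees, less where a joint would pass 70% of its speed; a pose out of reach is approached as far as the arm can. A call is refused whole if a number of a shift passes 1 or a number of a turn 1, either way. A call with a gripper value outside its range is refused whole. The fingers move at their own pace and stop on an object; the grip force is fixed at half the most. Time passes only in rows, so rows that do not move let the fingers close. It gives the time, the measured TCP pose, the force and the opening at its end, in the units of the state.
- observe(): the state, without advancing time (a new reading comes with each control period).
- camera(name): name is "scene" or "top" or "wrist"; returns a dict with "img" (384x512x3 uint8, blue, green, red), "z_map" (384x512 float32, mm along the optical axis (not along the pixel's ray), 0 where there is no reading), "vertical_fov" (degrees; the focal length in pixels is half the picture's height over the tangent of half this angle, whatever the lens; pixels are square), "cx", "cy" (the principal point, pixels), "k1" (the pictures are not rectified: a ray, as slopes to the right and down, at radius r is drawn at 1 + k1 r^2 times it, then the intrinsics apply), "extrinsics" (4x4, takes a point from camera to world coordinates); the wrist camera has in their place "T_tool_cam" (4x4, takes a point from camera to tool coordinates, whose origin is the TCP and whose axes are the flange's). Camera axes: x right, y up, looking along -z (the intrinsics and any distortion apply to the point x, -y, -z); pixel columns grow to the right and rows downward; lengths in mm; the calibration is good to about 2 mm. A picture is of the moment at which its call begins: read the wrist's pose just before it.
- finish_job(): hands the job in, once; it reports no verdict.
The state is a dict: "clock": time; "q": joint angles; "qd": joint speeds; "tau": joint torques, N m; "tool_pos": TCP position; "orientation": TCP orientation; "ft_force": force on the tool from outside, world axes, zero at the start; "ft_torque": the same for the moment, N m; "opening": opening from 0.0 (shut) to 1.0 (fully open).
Only numpy, scipy, OpenCV 4.12 (cv2) and the standard library are available. Lean on these libraries where they do the work, as an engineer would, in place of code of your own. Each camera call takes 0.05 s, during which the arm holds its last target. There are 200 camera calls.

TASK

The two pastry tins leaning in the drying rack are to be put away: take them one at a time and nest them upright into the tin that stands on the round wooden board, each pushed down until its shoulder rests on the rim below, so that all three make one straight stack on the board. Lower each tin in rather than dropping it, and leave the jar, the shaker and the spatula where they are.

Things in the scene. Friction and masses are not known exactly. Their poses are not given: they have to be found in the camera images.
- tin_left: plain steel stacking tin, one of three alike, 90 mm tall. Foot 40 mm across, widening to 53 mm at height 56 mm, then a shoulder; above it a straight drum 63 mm across up to the rim (bore 57). Nested, it stands 34 mm above the tin below: only the drum shows. About 140 g. Origin: underside centre; z: axis, to the mouth. It starts in the rack's +y place (the robot's left).
- tin_right: plain steel stacking tin, one of three alike, 90 mm tall. Foot 40 mm across, widening to 53 mm at height 56 mm, then a shoulder; above it a straight drum 63 mm across up to the rim (bore 57). Nested, it stands 34 mm above the tin below: only the drum shows. About 140 g. Origin: underside centre; z: axis, to the mouth. It starts in the rack's -y place (the robot's right).
- tin_board: plain steel stacking tin, one of three alike, 90 mm tall. Foot 40 mm across, widening to 53 mm at height 56 mm, then a shoulder; above it a straight drum 63 mm across up to the rim (bore 57). Nested, it stands 34 mm above the tin below: only the drum shows. About 140 g. Origin: underside centre; z: axis, to the mouth. It starts upright on the board; it is the bottom of the stack.
- rack: fixed dark wire rack, 235 mm wide (y), 130 deep, 95 high. Tins lean in it with mouths tipped 25 degrees towards its -x (the robot), feet on a sloping ledge at y = +55 and -55 mm, 32 mm above the table, each on two wires on its -x side that end 12 mm below the rim; +y and -y sides free. Origin: on the table below the middle between the feet.
- board: fixed round wooden board, 160 mm across, 15 mm thick. Origin: centre of its underside, on the table.
- jar: bystander: closed amber glass jar with a steel cap, 72 mm across, 110 mm tall. Origin: centre of its underside.
- shaker: bystander: closed white shaker with a steel top, 52 mm across, 85 mm tall. Origin: centre of its underside.
- scraper: bystander: spatula lying on the table, at the robot's right. Origin: near its middle, on the table.

How it is judged (in metres and radians):
On the way, in this order (a step that is already met when the one before it is completed fails the run):
1. one of the rack's tins is fully nested in the tin on the board and let go, the other still in the rack (((z of tin_left in the frame of tin_board between 0.028 and 0.0385 m and horizontal distance between tin_left and tin_board below 0.007 m and angle between the z axis of tin_left and the z axis of tin_board, either way round below 0.1 rad and angle between tin_board's own z axis and vertical below 0.1 rad and horizontal distance between tin_board and board below 0.06 m and z of tin_board in the frame of board between 0.01 and 0.02 m and contact force between the fingers and tin_left below 0.2 N and distance of tin_right from where it was at the start of the episode below 0.03 m) or (z of tin_right in the frame of tin_board between 0.028 and 0.0385 m and horizontal distance between tin_right and tin_board below 0.007 m and angle between the z axis of tin_right and the z axis of tin_board, either way round below 0.1 rad and angle between tin_board's own z axis and vertical below 0.1 rad and horizontal distance between tin_board and board below 0.06 m and z of tin_board in the frame of board between 0.01 and 0.02 m and contact force between the fingers and tin_right below 0.2 N and distance of tin_left from where it was at the start of the episode below 0.03 m))), for 0.2 s.
2. the second tin is fully nested in the first (((z of tin_left in the frame of tin_board between 0.028 and 0.0385 m and horizontal distance between tin_left and tin_board below 0.007 m and angle between the z axis of tin_left and the z axis of tin_board, either way round below 0.1 rad and z of tin_right in the frame of tin_left between 0.028 and 0.0385 m and horizontal distance between tin_right and tin_left below 0.007 m and angle between the z axis of tin_right and the z axis of tin_left, either way round below 0.1 rad) or (z of tin_right in the frame of tin_board between 0.028 and 0.0385 m and horizontal distance between tin_right and tin_board below 0.007 m and angle between the z axis of tin_right and the z axis of tin_board, either way round below 0.1 rad and z of tin_left in the frame of tin_right between 0.028 and 0.0385 m and horizontal distance between tin_left and tin_right below 0.007 m and angle between the z axis of tin_left and the z axis of tin_right, either way round below 0.1 rad))), for 0.2 s.
At the end, for the whole second after the job is handed in: Released and at rest: the board's tin upright (0.1 rad) on the board within 60 mm of its centre, one rack tin in it and the other in that, each 28 to 38.5 mm (nominal 34) above the tin below, centred within 7 mm and parallel within 0.1 rad (((z of tin_left in the frame of tin_board between 0.028 and 0.0385 m and horizontal distance between tin_left and tin_board below 0.007 m and angle between the z axis of tin_left and the z axis of tin_board, either way round below 0.1 rad and z of tin_right in the frame of tin_left between 0.028 and 0.0385 m and horizontal distance between tin_right and tin_left below 0.007 m and angle between the z axis of tin_right and the z axis of tin_left, either way round below 0.1 rad) or (z of tin_right in the frame of tin_board between 0.028 and 0.0385 m and horizontal distance between tin_right and tin_board below 0.007 m and angle between the z axis of tin_right and the z axis of tin_board, either way round below 0.1 rad and z of tin_left in the frame of tin_right between 0.028 and 0.0385 m and horizontal distance between tin_left and tin_right below 0.007 m and angle between the z axis of tin_left and the z axis of tin_right, either way round below 0.1 rad)) and angle between tin_board's own z axis and vertical below 0.1 rad and horizontal distance between tin_board and board below 0.06 m and z of tin_board in the frame of board between 0.01 and 0.02 m and linear speed of each of tin_board, tin_left, tin_right below 0.02 m/s and contact force between the fingers and tin_board below 0.2 N and contact force between the fingers and tin_left below 0.2 N and contact force between the fingers and tin_right below 0.2 N); the robot touches nothing.
It fails at once if the jar is pushed more than 40 mm (distance of jar from where it was at the start of the episode above 0.04 m).
It fails at once if the shaker is pushed more than 40 mm (distance of shaker from where it was at the start of the episode above 0.04 m).
It fails at once if the spatula is pushed more than 40 mm (distance of scraper from where it was at the start of the episode above 0.04 m).
It fails at once if a released tin falls into the tin below at over 0.6 m/s (dropped from about 20 mm or more) ((horizontal distance between tin_left and tin_board below 0.02 m and z of tin_left in the frame of tin_board between 0.02 and 0.06 m and linear speed of tin_left above 0.6 m/s and contact force between the fingers and tin_left below 0.2 N) or (horizontal distance between tin_right and tin_board below 0.02 m and z of tin_right in the frame of tin_board between 0.02 and 0.06 m and linear speed of tin_right above 0.6 m/s and contact force between the fingers and tin_right below 0.2 N) or (horizontal distance between tin_left and tin_right below 0.02 m and z of tin_left in the frame of tin_right between 0.02 and 0.06 m and linear speed of tin_left above 0.6 m/s and contact force between the fingers and tin_left below 0.2 N) or (horizontal distance between tin_right and tin_left below 0.02 m and z of tin_right in the frame of tin_left between 0.02 and 0.06 m and linear speed of tin_right above 0.6 m/s and contact force between the fingers and tin_right below 0.2 N)).
It also fails if it takes over 58 s, if anything falls off the work surface, if the arm or the gripper's body presses on something with over 40 N, if the wrist force passes 120 N, or if a joint passes its speed limit or range.

## Working session

There is one attempt and no reset: what is moved stays moved. The work goes in short steps, Python scripts to look and compute and a tool call to move; the robot and the scene stay as the last step left them, time stands still between calls to the robot, and variables do not carry over. Pictures are saved under pics/ and viewed, about 8 in all and at most 12, crops included, and the job is handed in when it is done.

Besides the shell and the picture viewer there is one more tool, called by a JSON object that holds its "method" and its "body". step_arm: Moves the arm, as the interface text tells. Its arguments: {"type":"object","properties":{"plan":{"type":"array","items":{"type":"array"}}},"required":["plan"]}

```bash
mkdir -p pics
cat > h.py <<'E'
import numpy as np, cv2
from workcell import observe, camera, finish_job, grip_depth
def cloud(c, T=None):
    """world points per pixel (H,W,3) from z_map"""
    h,w=c["z_map"].shape
    f=h/2/np.tan(np.radians(c["vertical_fov"])/2)
    u,v=np.meshgrid(np.arange(w),np.arange(h))
    K=np.array([[f,0,c["cx"]],[0,f,c["cy"]],[0,0,1]])
    # r' = r(1+k1 r^2) : same as the cv2 radial model
    p=cv2.undistortPoints(np.stack([u,v],-1).reshape(-1,1,2).astype(np.float64),K,np.array([c["k1"],0,0,0.])).reshape(h,w,2)
    z=c["z_map"].astype(float)
    P=np.stack([p[...,0]*z,-p[...,1]*z,-z],-1)
    T=np.array(c["extrinsics"]) if T is None else T
    W=P@T[:3,:3].T+T[:3,3]
    W[z==0]=np.nan
    return W
def wristT(s,c):
    T=np.eye(4);T[:3,:3]=np.array(s["orientation"]);T[:3,3]=s["tool_pos"]
    return T@np.array(c["T_tool_cam"])
E
python3 - <<'E'
from h import *
s=observe();print(s["clock"],s["tool_pos"],np.round(s["orientation"],3),s["opening"],s["ft_force"],grip_depth)
ims=[]
for n in ("scene","top"):
    c=camera(n);np.save(f"{n}.npy",cloud(c));cv2.imwrite(f"{n}.png",c["img"]);ims.append(c["img"])
    print(n,np.round(c["extrinsics"],3).tolist(),c["vertical_fov"],c["k1"],(c["z_map"]==0).mean())
    cv2.imwrite(f"pics/{n}.png",cv2.resize(c["img"],(800,600)))
E
```

```text
0.0 [ 238.49272761 -577.11176724  230.55207462] [[ 0.924  0.382 -0.001]
 [ 0.382 -0.924  0.001]
 [ 0.    -0.002 -1.   ]] 1.00156077658903 [0.32402064 0.26098083 0.10862733] 18.700000000000003
scene [[0.776, -0.387, 0.497, 1164.131], [0.63, 0.487, -0.605, -753.333], [-0.008, 0.783, 0.622, 768.675], [0.0, 0.0, 0.0, 1.0]] 53.54162071396165 -0.023009244936232635 0.004094441731770833
top [[-0.012, 0.984, -0.179, 416.574], [-1.0, -0.013, -0.003, -82.509], [-0.005, 0.179, 0.984, 1036.992], [0.0, 0.0, 0.0, 1.0]] 56.14941849707871 -0.038784047303588 0.003962198893229167
```

View pics/scene.png

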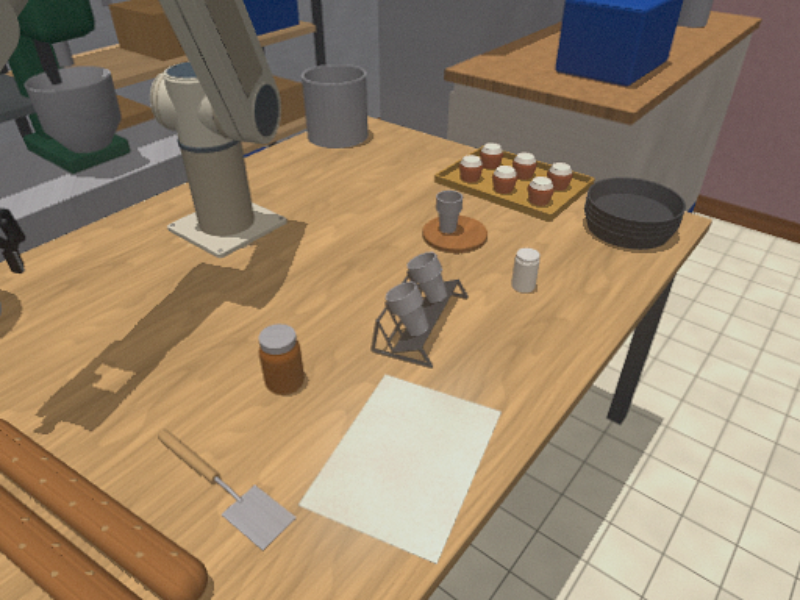

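View pics/top.png

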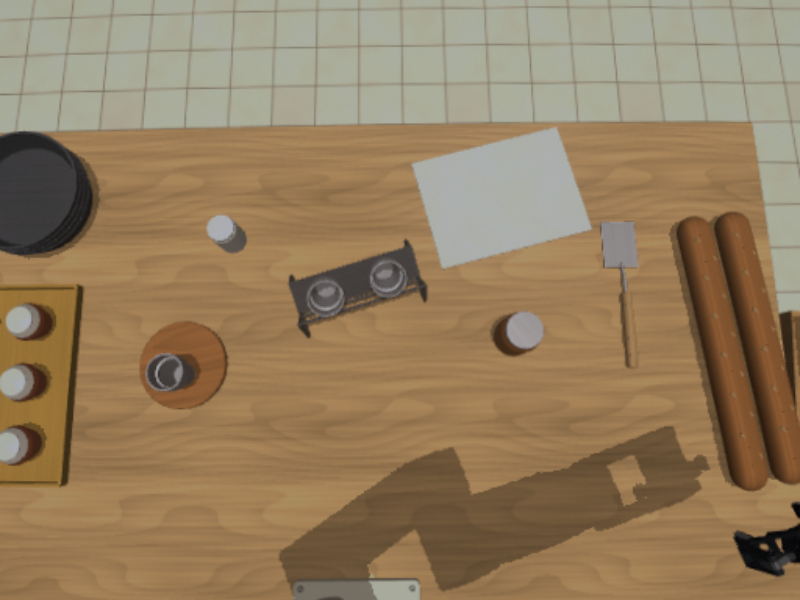

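The scene picture shows the rack in the middle with its two leaning tins, and the board with its tin behind it, nearer the robot. In the top picture the rims are at about (325,297) for left, (388,277) for right and (168,373) for the board tin. The board is at (183,365).

```bash
cat > m.py <<'E'
from h import *
from scipy.optimize import least_squares
S=np.load("scene.npy").reshape(-1,3);T=np.load("top.npy");
def at(u,v): 
    u,v=int(u*.64),int(v*.64); return T[v,u]
for n,p in dict(L=(325,297),R=(388,277),B=(168,373),board=(205,385),shaker=(222,230),jar=(524,330)).items(): print(n,np.round(at(*p),1))
A={"top":T.reshape(-1,3),"scene":S}
# tilted drum: cylinder fit r=31.5 (outer) ; rim top points
def sel(P,c,r,z0,z1):
    m=(np.hypot(P[:,0]-c[0],P[:,1]-c[1])<r)&(P[:,2]>z0)&(P[:,2]<z1); return P[m]
b0=at(183,365)
for n,P in A.items():
    q=sel(P,at(168,373),60,101,112);
    if len(q)>8:
        print(n,"board tin rim pts",len(q),"circle",[np.round(v,1) for v in cv2.minEnclosingCircle(q[:,:2].astype(np.float32))],np.percentile(q[:,2],[5,50,95]).round(1))
    q=sel(P,b0,110,11,19);print(n,"board",len(q),[np.round(v,1) for v in cv2.minEnclosingCircle(q[:,:2].astype(np.float32))])
for n,P in A.items():
    for k,p in (("L",(325,297)),("R",(388,277))):
        q=sel(P,at(*p),50,85,135)
        print(n,k,len(q),[np.round(v,1) for v in cv2.minEnclosingCircle(q[:,:2].astype(np.float32))],q.min(0).round(1),q.max(0).round(1))
E
python3 m.py
```

```text
L [599.8  53.1  25.1]
R [635.9 -61.7  27. ]
B [465.6 331.1  39.2]
board [443.6 270.1  17.7]
shaker [712.2 229.4  84.9]
jar [ 525.3 -288.7  106.7]
top board tin rim pts 112 circle [array([463.8, 309.7]), np.float64(32.2)] [101.9 104.3 107.1]
top board 1706 [array([480.9, 315.7]), np.float64(79.8)]
scene board tin rim pts 41 circle [array([463. , 309.7]), np.float64(32.5)] [101.8 104.3 106.8]
scene board 595 [array([481.3, 311.4]), np.float64(81.1)]
top L 196 [array([587.1,  44.6]), np.float64(35.9)] [552.6  10.4  85.1] [622.6  72.4 126.8]
top R 183 [array([621. , -63.7]), np.float64(35.2)] [587.  -95.   85.5] [654.5 -30.8 127. ]
scene L 319 [array([587.3,  41. ]), np.float64(36.9)] [552.5   9.4  85. ] [623.5  73.  125.9]
scene R 370 [array([621.1, -63.2]), np.float64(36.2)] [586.4 -96.1  85. ] [656.2 -32.3 125.6]
```

```bash
cat > m2.py <<'E'
from m import *
print("----")
L=np.array([587.2,43]);R=np.array([621.,-63.4])
for it in range(2):
    y=(L-R)/np.linalg.norm(L-R);x=np.array([y[1],-y[0]]);print("yaw",np.degrees(np.arctan2(x[1],x[0])),np.linalg.norm(L-R))
    t=np.radians(25);ax=np.r_[-np.sin(t)*x,np.cos(t)];X=np.r_[np.cos(t)*x,np.sin(t)];Y=np.r_[y,0]
    M=np.c_[X,Y,ax]; C={}
    for k,c in (("L",L),("R",R)):
        for n,P in A.items():
            q=sel(P,c,50,85,135)@M; 
            h=np.percentile(q[:,2],98); b=q[(q[:,2]>h-4)]
            (cx,cy),r=cv2.minEnclosingCircle(b[:,:2].astype(np.float32))
            # least-squares tilt of top rim plane
            w=M@np.r_[cx,cy,h]; f=w-90*ax
            rim=b
            G=np.c_[rim[:,:2],np.ones(len(rim))];s=np.linalg.lstsq(G,rim[:,2],rcond=None)[0]
            print(k,n,len(b),"rim",w.round(1),"r",round(r,1),"foot",f.round(1),"slopes",s[:2].round(3));C[k,n]=w
    L=(C["L","top"]+C["L","scene"])[:2]/2;R=(C["R","top"]+C["R","scene"])[:2]/2
E
python3 m2.py|sed -n '/----/,$p'
```

```text
----
yaw 17.62344813921011 111.63959870941851
L top 74 rim [580.5  40.8 115. ] r 31.3 foot [616.7  52.3  33.4] slopes [-0.003 -0.007]
L scene 58 rim [581.4  41.7 113.3] r 34.2 foot [617.7  53.2  31.7] slopes [ 0.002 -0.004]
R top 59 rim [612.6 -64.9 115.3] r 31.5 foot [648.8 -53.4  33.8] slopes [-0.008 -0.   ]
R scene 66 rim [613.6 -65.3 113.3] r 32.5 foot [649.8 -53.8  31.7] slopes [ 0.007 -0.004]
yaw 16.79339464255882 111.13155776523004
L top 73 rim [580.6  40.8 114.9] r 31.3 foot [617.   51.8  33.4] slopes [-0.003 -0.005]
L scene 57 rim [581.4  41.7 113.3] r 34.2 foot [617.8  52.7  31.7] slopes [0.005 0.002]
R top 57 rim [612.6 -64.9 115.3] r 31.5 foot [649.  -53.9  33.8] slopes [-0.008  0.003]
R scene 66 rim [613.6 -65.3 113.2] r 32.5 foot [650.  -54.3  31.7] slopes [ 0.005 -0.003]
```

Rim centres come out at L ≈ (581, 41, 114), R ≈ (613, -65, 114) and the board tin ≈ (463.5, 310, 105). The rack's yaw is about 17°. I'm moving to the left tin first.

{"method": "step_arm", "body": {"plan": [[[0,0,0],[0,0,0.9],0],[[0.9,-0.9,0],[0,0,0],0],[[0.9,-0.9,0],[0,0,0],0],[[0.9,-0.9,0],[0,0,0],0],[[0.9,-0.9,0],[0,0,0],0],[[0.9,-0.9,0],[0,0,0],0],[[0.9,-0.9,0],[0,0,0],0],[[0.9,-0.9,0],[0,0,0],0],[[0.9,-0.9,0],[0,0,0],0],[[0.9,-0.9,0],[0,0,0],0],[[0.9,-0.9,0],[0,0,0],0],[[0.9,-0.9,0],[0,0,0],0]]}}

```text
clock: 1.6
tool_pos: [501.6, -81.3, 231.2]
orientation: [[0.956, 0.293, -0.0], [0.293, -0.956, -0.0], [-0.0, -0.0, -1.0]]
ft_force: [1.5, -0.5, 0.6]
opening: 1.0
```

```bash
cat > go.py <<'E'
from h import *
from scipy.spatial.transform import Rotation as Ro
def to(rim,ax_tilt,yaw,below):
    """needed tool-frame shift (units of 40) and turn (units of 6deg) to hold TCP `below` mm under a rim along a tilted axis"""
    s=observe();R=np.array(s["orientation"]);p=np.array(s["tool_pos"])
    t,w=np.radians(ax_tilt),np.radians(yaw);x=np.array([np.cos(w),np.sin(w),0]);z=np.sin(t)*x-[0,0,np.cos(t)]
    y=np.cross(z,np.cos(t)*x+[0,0,np.sin(t)]);G=np.c_[np.cross(y,z),y,z]
    g=np.array(rim)+below*z
    turn=Ro.from_matrix(R.T@G).as_rotvec(degrees=True)/6
    print("t",round(s["clock"],2),"pos",p.round(1),"goal",g.round(1),"| shift now-axes",(R.T@(g-p)/40).round(2),"| goal-axes",(G.T@(g-p)/40).round(2),"| turn",turn.round(2),"open",round(s["opening"],3),"F",np.round(s["ft_force"],1),"q",np.round(s["q"],0))
E
python3 -c "
from go import *
to((581,41.2,114),25,17,-50)"
```

```text
t 1.6 pos [501.6 -81.3 231.2] goal [560.8  35.  159.3] | shift now-axes [ 2.27 -2.35  1.8 ] | goal-axes [ 1.29 -2.35  2.59] | turn [-0.    4.17  0.01] open 1.0 F [ 1.5 -0.5  0.6] q [-11.  14. 108.  -0.  58.  62.]
```

{"method": "step_arm", "body": {"plan": [[[0.76,-0.78,0],[0,0,0],0],[[0.76,-0.78,0],[0,0,0],0],[[0.75,-0.79,0.2],[0,0,0],0],[[0,0,0.5],[0,0.84,0],0],[[0,0,0.4],[0,0.84,0],0],[[0,0,0.4],[0,0.83,0],0],[[0,0,0],[0,0.83,0],0],[[0,0,0],[0,0.83,0],0],[[0,0,0],[0,0,0],0],[[0,0,0],[0,0,0],0]]}}

```text
clock: 2.85
tool_pos: [565.0, 34.8, 171.9]
orientation: [[0.867, 0.293, 0.404], [0.266, -0.956, 0.124], [0.422, 0.0, -0.906]]
ft_force: [0.7, 0.3, 0.8]
opening: 0.998
```

Run:
```python
from go import *
to((581,41.2,114),25,17,36)
s=observe();c=camera("wrist");W=cloud(c,wristT(s,c));np.save("w.npy",W);cv2.imwrite("pics/w1.png",c["img"])
q=W.reshape(-1,3);print(np.array(c["T_tool_cam"]).round(2).tolist())
```

```text
t 2.85 pos [565.   34.8 171.9] goal [595.5  45.6  81.4] | shift now-axes [-0.22 -0.04  2.39] | goal-axes [-0.22 -0.04  2.39] | turn [-0.    0.    0.01] open 0.998 F [0.7 0.3 0.8] q [ -2.  17. 119.  22.  21.  52.]
[[0.0, 0.96, 0.28, 72.39], [1.0, 0.0, -0.0, 0.31], [-0.0, 0.28, -0.96, -142.99], [0.0, 0.0, 0.0, 1.0]]
```

View pics/w1.png

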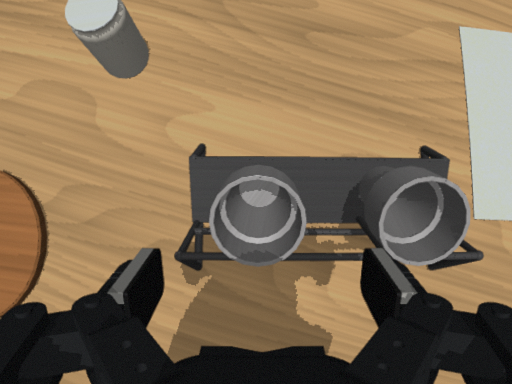

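The wrist view shows the left tin's rim centred at about (258,218), midway between the open fingers at (160,270) and (365,270), with no obstruction. I'm correcting x, going in and closing.

{"method": "step_arm", "body": {"plan": [[[-0.22,-0.04,0],[0,0,0],0],[[0,0,0.6],[0,0,0],0],[[0,0,0.5],[0,0,0],0],[[0,0,0.5],[0,0,0],0],[[0,0,0.4],[0,0,0],0],[[0,0,0.39],[0,0,0],0],[[0,0,0],[0,0,0],0],[[0,0,0],[0,0,0],0]]}}

```text
clock: 3.9
tool_pos: [594.8, 45.9, 81.5]
orientation: [[0.866, 0.293, 0.404], [0.266, -0.956, 0.124], [0.423, -0.0, -0.906]]
ft_force: [-0.1, 0.2, -0.6]
opening: 1.001
```

Run:
```python
from go import *
to((581,41.2,114),25,17,36)
s=observe();c=camera("wrist");W=cloud(c,wristT(s,c));cv2.imwrite("pics/w2.png",c["img"])
```

```text
t 3.9 pos [594.8  45.9  81.5] goal [595.5  45.6  81.4] | shift now-axes [0.01 0.01 0.01] | goal-axes [0.01 0.01 0.01] | turn [-0.01 -0.    0.01] open 1.001 F [-0.1  0.2 -0.6] q [ -0.  29. 118.  40.  11.  35.]
```

View pics/w2.png

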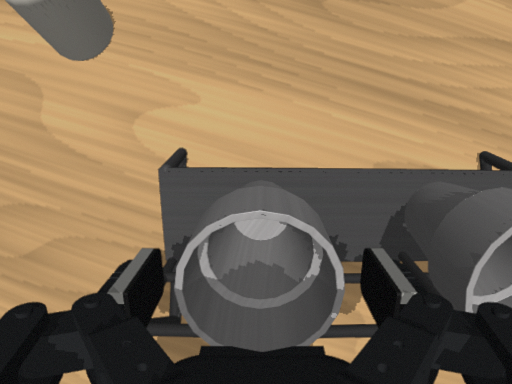

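The tin rim, at (260,280), sits midway between the pads. Closing.

{"method": "step_arm", "body": {"plan": [[[0,0,0],[0,0,0],120],[[0,0,0],[0,0,0],160],[[0,0,0],[0,0,0],255],[[0,0,0],[0,0,0],255],[[0,0,0],[0,0,0],255],[[0,0,0],[0,0,0],255]]}}

```text
clock: 4.7
tool_pos: [594.8, 46.2, 82.2]
orientation: [[0.866, 0.294, 0.405], [0.266, -0.956, 0.125], [0.424, -0.0, -0.906]]
ft_force: [-4.9, 1.5, 8.8]
opening: 0.723
```

Run:
```python
from go import *
to((581,41.2,114),25,17,36)
s=observe();c=camera("wrist");W=cloud(c,wristT(s,c));cv2.imwrite("pics/w3.png",c["img"])
```

```text
t 4.7 pos [594.8  46.2  82.2] goal [595.5  45.6  81.4] | shift now-axes [0.   0.02 0.02] | goal-axes [0.   0.02 0.02] | turn [-0.01 -0.01  0.01] open 0.723 F [-4.9  1.5  8.8] q [ -0.  29. 118.  40.  11.  35.]
```

View pics/w3.png

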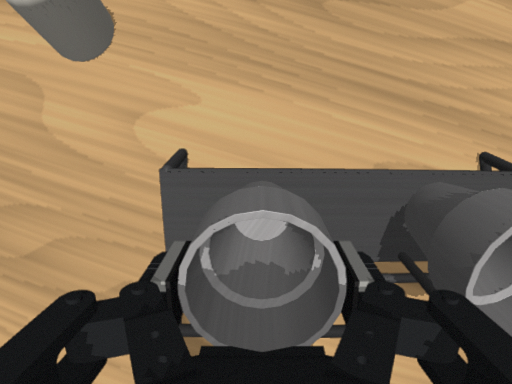

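{"method": "step_arm", "body": {"plan": [[[0,0,-0.2],[0,0,0],255],[[0,0,-0.5],[0,0,0],255],[[0,0,-0.7],[0,0,0],255],[[0,0,-0.8],[0,0,0],255],[[0,0,-0.8],[0,0,0],255],[[0,0,-0.4],[0,-0.7,0],255],[[0,0,-0.4],[0,-0.7,0],255],[[0,0,-0.2],[0,-0.7,0],255],[[0,0,0],[0,-0.7,0],255],[[0,0,0],[0,-0.7,0],255],[[0,0,0],[0,-0.67,0],255],[[0,0,0],[0,0,0],255]]}}

```text
clock: 6.25
tool_pos: [532.9, 26.5, 227.2]
orientation: [[0.956, 0.293, 0.001], [0.293, -0.956, -0.001], [0.001, 0.001, -1.0]]
ft_force: [-0.0, 0.2, -2.5]
opening: 0.728
```

```bash
cat > hand.py <<'E'
from go import *
# held tin: rim points in the tool frame (camera points through T_tool_cam only)
s=observe();c=camera("wrist");Q=cloud(c,np.array(c["T_tool_cam"])).reshape(-1,3)
q=Q[(np.hypot(Q[:,0],Q[:,1])<45)&(Q[:,2]>-60)&(Q[:,2]<30)&(abs(Q[:,1])<26)]
h,e=np.histogram(q[:,2],bins=np.arange(-60,32,4));print(dict(zip(e.astype(int),h)))
z0=np.percentile(q[:,2],np.array([1,5,25,50]));print(z0.round(1))
np.save("q.npy",Q);cv2.imwrite("hand.png",c["img"])
E
python3 - <<'E'
from hand import *
to((463.5,310,105),0,17,-90)
# inner bore + rim near the end: points within 4 mm of the top
for k in (3,6,10):
    b=q[q[:,2]<np.percentile(q[:,2],2)+k]; (x,y),r=cv2.minEnclosingCircle(b[:,:2].astype(np.float32));print(k,len(b),round(x,1),round(y,1),round(r,1),b.min(0).round(1),b.max(0).round(1))
E
```

```text
{np.int64(-60): np.int64(0), np.int64(-56): np.int64(0), np.int64(-52): np.int64(0), np.int64(-48): np.int64(0), np.int64(-44): np.int64(0), np.int64(-40): np.int64(59), np.int64(-36): np.int64(2776), np.int64(-32): np.int64(1405), np.int64(-28): np.int64(1226), np.int64(-24): np.int64(1174), np.int64(-20): np.int64(1077), np.int64(-16): np.int64(988), np.int64(-12): np.int64(918), np.int64(-8): np.int64(1539), np.int64(-4): np.int64(1594), np.int64(0): np.int64(658), np.int64(4): np.int64(601), np.int64(8): np.int64(548), np.int64(12): np.int64(489), np.int64(16): np.int64(480), np.int64(20): np.int64(424), np.int64(24): np.int64(401)}
[-35.7 -35.1 -28.3 -13.9]
t 6.3 pos [532.3  26.5 227. ] goal [463.5 310.  195. ] | shift now-axes [ 0.43 -7.28  0.8 ] | goal-axes [ 0.43 -7.28  0.8 ] | turn [ 0.01 -0.01  0.01] open 0.727 F [ 0.9  1.2 -0.8] q [  2.  17. 105.  -0.  58.  75.]
3 2656 4.1 0.4 31.6 [-25.2 -26.  -36.9] [ 35.7  26.  -32.5]
6 3729 4.1 0.4 31.6 [-25.8 -26.  -36.9] [ 35.7  26.  -29.5]
10 4990 4.1 0.4 31.6 [-25.9 -26.  -36.9] [ 35.7  26.  -25.5]
```

{"method": "step_arm", "body": {"plan": [[[0.1,-0.4,0],[0,0,0],255],[[0.1,-0.8,0],[0,0,0],255],[[0.1,-0.8,0],[0,0,0],255],[[0.03,-0.8,0],[0,0,0],255],[[0,-0.8,0],[0,0,0],255],[[0,-0.8,0],[0,0,0],255],[[0,-0.8,0],[0,0,0],255],[[0,-0.8,0],[0,0,0],255],[[0,-0.8,0],[0,0,0],255],[[0,-0.49,0],[0,0,0],255],[[0,0,0],[0,0,0],255],[[0,0,0],[0,0,0],255]]}}

```text
clock: 7.8
tool_pos: [459.4, 308.8, 227.1]
orientation: [[0.956, 0.293, -0.0], [0.293, -0.956, -0.0], [-0.0, 0.0, -1.0]]
ft_force: [-0.7, 0.4, -1.8]
opening: 0.724
```

Run:
```python
from hand import *
to((459.5,309.2,139),0,17,36)
rp=Q[(Q[:,2]<-33.5)&(Q[:,2]>-38)&(abs(np.hypot(Q[:,0]-4.1,Q[:,1]-.4)-30)<1.8)]
A=np.c_[rp[:,:2],np.ones(len(rp))];print("rim plane slope",np.linalg.lstsq(A,rp[:,2],rcond=None)[0].round(3),len(rp),np.ptp(rp,axis=0))
c=camera("scene");i=c["img"];cv2.imwrite("pics/s2.png",cv2.resize(i[60:220,220:380],(640,640)))
P=cloud(c).reshape(-1,3)
m=(np.hypot(P[:,0]-463,P[:,1]-310)<50)
for a,b in((60,80),(85,95),(97,107),(175,185),(185,200),(205,225)):
    t=P[m&(P[:,2]>a)&(P[:,2]<b)]
    if len(t)>5: print(a,b,len(t),t.min(0).round(1),t.max(0).round(1))
```

```text
{np.int64(-60): np.int64(0), np.int64(-56): np.int64(0), np.int64(-52): np.int64(0), np.int64(-48): np.int64(0), np.int64(-44): np.int64(0), np.int64(-40): np.int64(66), np.int64(-36): np.int64(2790), np.int64(-32): np.int64(1381), np.int64(-28): np.int64(1221), np.int64(-24): np.int64(1184), np.int64(-20): np.int64(1091), np.int64(-16): np.int64(981), np.int64(-12): np.int64(907), np.int64(-8): np.int64(1560), np.int64(-4): np.int64(1559), np.int64(0): np.int64(678), np.int64(4): np.int64(593), np.int64(8): np.int64(547), np.int64(12): np.int64(495), np.int64(16): np.int64(466), np.int64(20): np.int64(429), np.int64(24): np.int64(396)}
[-35.7 -35.1 -28.3 -13.9]
t 7.85 pos [459.6 308.6 227.1] goal [459.5 309.2 103. ] | shift now-axes [ 0.   -0.02  3.1 ] | goal-axes [ 0.   -0.01  3.1 ] | turn [0. 0. 0.] open 0.726 F [ 0.8 -0.5 -0.2] q [ 33.  19. 103.  -0.  59. 106.]
rim plane slope [-1.0000e-03  3.0000e-03 -3.4932e+01] 3411 [60.80146533 63.05498958  4.49433013]
60 80 59 [437.  276.9  60.4] [495.2 342.2  79.9]
85 95 71 [432.2 278.1  85.3] [495.2 343.3  95. ]
97 107 77 [433.2 277.1  97.1] [495.4 340.7 106.8]
175 185 32 [451.3 282.7 175.4] [481.5 313.5 184.9]
185 200 45 [441.9 282.5 185.2] [485.7 310.2 199.9]
205 225 66 [444.6 277.9 205.2] [486.8 314.5 224.1]
```

View pics/s2.png

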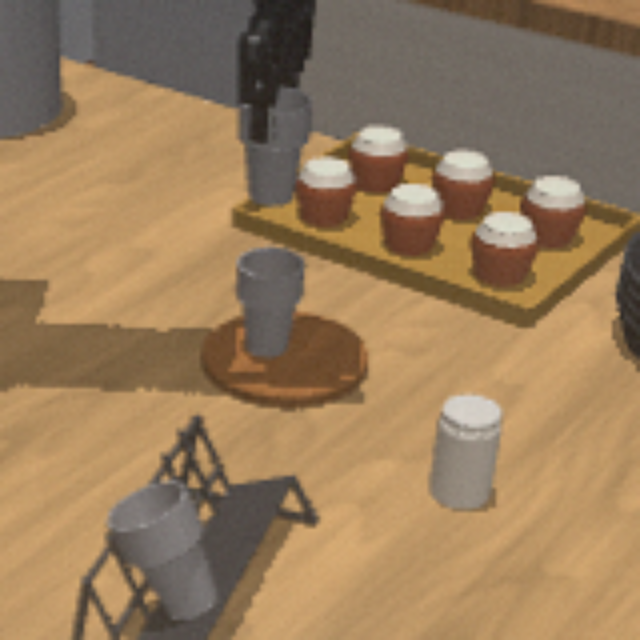

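The held tin is upright, with a rim slope under 0.003, directly above the board tin. The scene crop shows the right tin still in the rack at (160,550). Lowering.

{"method": "step_arm", "body": {"plan": [[[0,-0.01,0.4],[0,0,0],255],[[0,0,0.6],[0,0,0],255],[[0,0,0.5],[0,0,0],255],[[0,0,0.4],[0,0,0],255],[[0,0,0.3],[0,0,0],255],[[0,0,0.25],[0,0,0],255],[[0,0,0.2],[0,0,0],255],[[0,0,0.15],[0,0,0],255],[[0,0,0.1],[0,0,0],255],[[0,0,0],[0,0,0],255],[[0,0,0],[0,0,0],255]]}}

```text
clock: 9.28
tool_pos: [459.6, 309.8, 111.4]
orientation: [[0.956, 0.293, 0.0], [0.293, -0.956, 0.0], [0.001, -0.0, -1.0]]
ft_force: [0.0, 0.1, -1.7]
opening: 0.73
```

No contact yet, so I'm creeping down.

{"method": "step_arm", "body": {"plan": [[[0,0,0.05],[0,0,0],255],[[0,0,0.05],[0,0,0],255],[[0,0,0.05],[0,0,0],255],[[0,0,0],[0,0,0],255],[[0,0,0],[0,0,0],255]]}}

```text
clock: 9.9
tool_pos: [460.8, 310.3, 106.0]
orientation: [[0.956, 0.293, 0.003], [0.293, -0.956, 0.001], [0.003, -0.001, -1.0]]
ft_force: [3.9, 1.2, 5.6]
opening: 0.725
```

{"method": "step_arm", "body": {"plan": [[[0,0,0.04],[0,0,0],255],[[0,0,0],[0,0,0],255],[[0,0,0],[0,0,0],255]]}}

```text
clock: 10.28
tool_pos: [461.9, 310.6, 105.4]
orientation: [[0.956, 0.294, 0.005], [0.294, -0.956, 0.002], [0.006, -0.001, -1.0]]
ft_force: [4.3, -1.9, 11.9]
opening: 0.727
```

```bash
cat > chk.py <<'E'
from h import *
def look(z):
    for n in("top","scene"):
        c=camera(n);P=cloud(c).reshape(-1,3);m=(np.hypot(P[:,0]-463,P[:,1]-310)<36)
        for a,b in z:
            t=P[m&(P[:,2]>a)&(P[:,2]<b)]
            if len(t)>4: (x,y),r=cv2.minEnclosingCircle(t[:,:2].astype(np.float32));print(n,a,b,len(t),"c",round(x,1),round(y,1),"r",round(r,1),"x",t[:,0].min().round(1),t[:,0].max().round(1),"y",t[:,1].min().round(1),t[:,1].max().round(1),"zmax",np.percentile(t[:,2],98).round(1))
E
python3 -c "
from chk import *
look([(60,75),(80,103),(108,130),(132,142)])
s=observe();print(s['tool_pos'],s['ft_force'],s['ft_torque'])"
```

```text
top 60 75 19 c 458.3 305.7 r 26.3 x 432.0 480.6 y 279.5 329.1 zmax 74.2
top 80 103 72 c 457.8 303.1 r 27.8 x 431.7 468.3 y 277.4 330.3 zmax 102.7
top 108 130 62 c 462.5 305.9 r 31.6 x 433.7 491.5 y 274.3 331.9 zmax 129.5
top 132 142 56 c 463.8 308.7 r 32.0 x 433.6 493.6 y 277.4 324.8 zmax 141.0
scene 60 75 36 c 470.7 300.1 r 26.1 x 446.7 493.1 y 276.0 313.6 zmax 74.4
scene 80 103 94 c 467.3 304.2 r 30.5 x 441.7 494.3 y 275.0 326.4 zmax 102.3
scene 108 130 88 c 463.1 308.9 r 34.9 x 440.4 495.7 y 274.2 340.8 zmax 129.2
scene 132 142 47 c 463.3 309.1 r 34.1 x 434.5 495.4 y 277.8 343.0 zmax 140.5
[461.93030922 310.56363951 105.39531898] [ 4.09110857 -1.69737421 11.70763068] [-0.47679429 -1.06850529  0.05013069]
```

{"method": "step_arm", "body": {"plan": [[[0.05,0,0],[0,0,0],255],[[0,0,0],[0,0,0],255],[[0,0,0.03],[0,0,0],255],[[0,0,0],[0,0,0],255],[[0,0,0],[0,0,0],255]]}}

```text
clock: 11.0
tool_pos: [463.1, 310.9, 105.2]
orientation: [[0.956, 0.294, 0.004], [0.294, -0.956, 0.001], [0.004, -0.0, -1.0]]
ft_force: [-0.6, -3.4, 24.7]
opening: 0.724
```

It's seated: 25 N vertical, lateral near zero and no further descent. I'm unloading and releasing.

{"method": "step_arm", "body": {"plan": [[[0,0,-0.04],[0,0,0],255],[[0,0,0],[0,0,0],60],[[0,0,0],[0,0,0],40],[[0,0,0],[0,0,0],0],[[0,0,0],[0,0,0],0],[[0,0,0],[0,0,0],0]]}}

```text
clock: 11.75
tool_pos: [461.2, 310.2, 103.8]
orientation: [[0.956, 0.293, -0.0], [0.293, -0.956, -0.0], [-0.0, 0.0, -1.0]]
ft_force: [-0.1, -0.7, -0.4]
opening: 0.995
```

Run:
```python
from h import *
s=observe();c=camera("wrist");print(s["tool_pos"],s["ft_force"],s["opening"])
W=cloud(c,wristT(s,c)).reshape(-1,3);cv2.imwrite("pics/w4.png",c["img"])
for a,b in((131,134),(134,137),(137,143)):
    t=W[(W[:,2]>a)&(W[:,2]<b)&(np.hypot(W[:,0]-463.5,W[:,1]-310)<36)];print(a,b,len(t),cv2.minEnclosingCircle(t[:,:2].astype(np.float32)) if len(t) else 0, np.median(t[:,2]))
rp=W[(W[:,2]>136)&(W[:,2]<144)&(np.hypot(W[:,0]-463.5,W[:,1]-310)<34)]
A=np.c_[rp[:,:2]-[463,310],np.ones(len(rp))];print("rim plane",np.linalg.lstsq(A,rp[:,2],rcond=None)[0].round(3),len(rp))
```

```text
[461.18974736 310.21532121 103.76156361] [-0.10184198 -0.66580258 -0.40988344] 0.99452196881261
131 134 1156 ((466.5210876464844, 311.6042175292969), 30.745691299438477) 132.53261143855812
134 137 1300 ((466.5829162597656, 311.5655517578125), 30.758739471435547) 135.50649762423512
137 143 4209 ((465.4172668457031, 311.37701416015625), 31.831737518310547) 139.99315649772998
rim plane [2.00000e-02 5.00000e-03 1.39282e+02] 4641
```

View pics/w4.png

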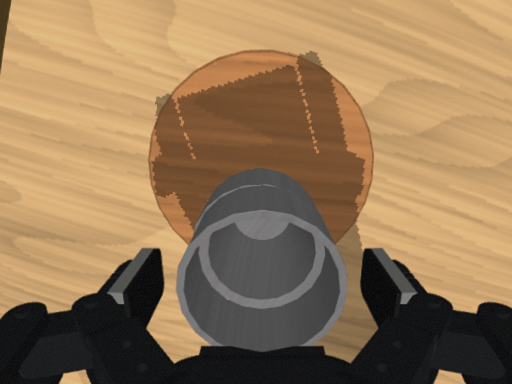

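The stack is symmetrical between the opened fingers, with the rim at about (262,280), free of the pads and level at z ≈ 140. I'm retreating upward and on towards the right tin.

{"method": "step_arm", "body": {"plan": [[[0,0,-0.4],[0,0,0],0],[[0,0,-0.8],[0,0,0],0],[[0,0,-0.9],[0,0,0],0],[[0,0,-0.9],[0,0,0],0],[[0,0.4,0],[0,0,0],0],[[0.1,0.9,0],[0,0,0],0],[[0.1,0.9,0],[0,0,0],0],[[0.1,0.9,0],[0,0,0],0],[[0.1,0.9,0],[0,0,0],0],[[0.1,0.9,0],[0,0,0],0],[[0.1,0.9,0],[0,0,0],0],[[0,0.9,0],[0,0,0],0]]}}

```text
clock: 13.3
tool_pos: [562.8, 59.4, 223.7]
orientation: [[0.956, 0.293, -0.001], [0.293, -0.956, -0.0], [-0.001, -0.0, -1.0]]
ft_force: [0.0, 0.1, 0.0]
opening: 1.0
```

Run:
```python
from go import *
from chk import look
look([(20,55),(80,103),(108,134),(135,143)])
to((613,-65,114.2),25,17,-50)
for n in("top","scene"):
    P=cloud(camera(n)).reshape(-1,3);q=P[(np.hypot(P[:,0]-621,P[:,1]+63.4)<50)&(P[:,2]>85)&(P[:,2]<135)]
    if len(q)>5: print(n,len(q),[np.round(v,1) for v in cv2.minEnclosingCircle(q[:,:2].astype(np.float32))])
```

```text
scene 20 55 87 c 464.6 304.3 r 23.8 x 442.0 486.8 y 284.4 320.8 zmax 54.4
scene 80 103 93 c 467.8 302.7 r 30.2 x 440.5 494.7 y 275.7 321.5 zmax 102.6
scene 108 134 175 c 462.1 307.8 r 34.3 x 432.2 494.6 y 275.4 341.4 zmax 133.6
scene 135 143 47 c 463.7 308.8 r 33.9 x 431.8 494.1 y 275.6 342.3 zmax 140.3
t 13.4 pos [563.2  57.9 223.7] goal [592.8 -71.2 159.5] | shift now-axes [-0.23  3.3   1.61] | goal-axes [-0.89  3.3   1.35] | turn [ 0.01  4.17 -0.02] open 0.999 F [ 0.8 -0.1 -0.2] q [  5.  20. 101.  -0.  59.  78.]
top 184 [array([619.6, -62.8]), np.float64(35.0)]
scene 373 [array([620.6, -63.2]), np.float64(35.3)]
```

{"method": "step_arm", "body": {"plan": [[[-0.06,0.83,0],[0,0,0],0],[[-0.06,0.83,0],[0,0,0],0],[[-0.06,0.82,0],[0,0,0],0],[[-0.05,0.82,0.2],[0,0,0],0],[[0,0,0.7],[0,0,0],0],[[0,0,0.7],[0,0,0],0],[[0,0,0],[0,0.83,0],0],[[0,0,0],[0,0.83,0],0],[[0,0,0],[0,0.83,0],0],[[0,0,0],[0,0.83,0],0],[[0,0,0],[0,0.84,0],0],[[0,0,0],[0,0,0],0]]}}

```text
clock: 15.0
tool_pos: [590.8, -66.9, 159.1]
orientation: [[0.868, 0.293, 0.401], [0.265, -0.956, 0.125], [0.42, -0.002, -0.908]]
ft_force: [0.0, -0.2, -0.2]
opening: 0.998
```

Run:
```python
from go import *
to((613,-65,114.2),25,17,36)
s=observe();c=camera("wrist");W=cloud(c,wristT(s,c)).reshape(-1,3)
ax=np.array([-.4042,-.1236,.9063]);X=np.array([.8667,.265,.4226]);Y=np.array([-.292,.956,0])
M=np.c_[X,Y,ax];q=W[np.linalg.norm(W-[613,-65,114.2],axis=1)<37]@M;h=np.percentile(q[:,2],98);b=q[q[:,2]>h-3]
(x,y),r=cv2.minEnclosingCircle(b[:,:2].astype(np.float32));print("wrist rim",(M@[x,y,h]).round(1),round(r,1),len(b))
cv2.imwrite("pics/w5.png",c["img"])
```

```text
t 15.0 pos [590.8 -66.9 159.1] goal [627.5 -60.6  81.6] | shift now-axes [0.03 0.12 2.15] | goal-axes [0.02 0.12 2.15] | turn [-0.02  0.03 -0.  ] open 0.998 F [ 0.  -0.2 -0.2] q [-14.  21. 115.  31.  25.  33.]
wrist rim [615.4 -61.7 115.6] 31.5 1581
```

{"method": "step_arm", "body": {"plan": [[[0.05,0.09,0],[0,0.03,0],0],[[0,0,0.4],[0,0,0],0],[[0,0,0.4],[0,0,0],0],[[0,0,0.4],[0,0,0],0],[[0,0,0.35],[0,0,0],0],[[0,0,0.3],[0,0,0],0],[[0,0,0.3],[0,0,0],0],[[0,0,0],[0,0,0],0],[[0,0,0],[0,0,0],0]]}}

```text
clock: 16.18
tool_pos: [630.5, -60.1, 83.1]
orientation: [[0.865, 0.293, 0.406], [0.265, -0.956, 0.124], [0.425, 0.0, -0.905]]
ft_force: [-1.0, 0.0, -0.6]
opening: 0.998
```

Run:
```python
from go import *
to((614,-63.5,114.5),25,17,36)
c=camera("wrist");cv2.imwrite("pics/w6.png",c["img"])
```

```text
t 16.18 pos [630.5 -60.1  83.1] goal [628.5 -59.1  81.9] | shift now-axes [-0.05 -0.04  0.01] | goal-axes [-0.05 -0.04  0.01] | turn [-0.   -0.03  0.01] open 0.998 F [-1.   0.  -0.6] q [-12.  31. 112.  41.  18.  23.]
```

View pics/w6.png

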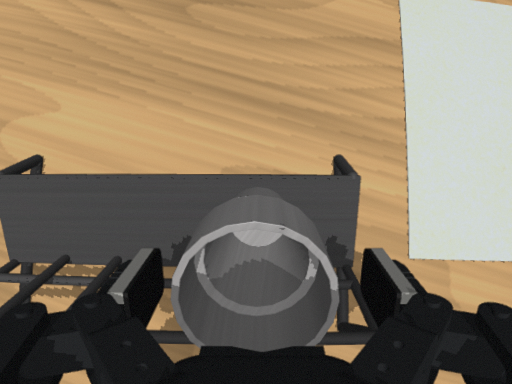

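The rim is at about (255,290), slightly left of and below where the first grasp had it. I'm trimming x and y, then closing.

{"method": "step_arm", "body": {"plan": [[[-0.08,-0.06,0],[0,0,0],0],[[0,0,0],[0,0,0],0],[[0,0,0],[0,0,0],60],[[0,0,0],[0,0,0],160],[[0,0,0],[0,0,0],255],[[0,0,0],[0,0,0],255],[[0,0,0],[0,0,0],255],[[0,0,0],[0,0,0],255]]}}

```text
clock: 17.23
tool_pos: [626.9, -58.6, 82.1]
orientation: [[0.865, 0.293, 0.406], [0.265, -0.956, 0.125], [0.425, -0.0, -0.905]]
ft_force: [-3.4, 0.3, 6.4]
opening: 0.728
```

{"method": "step_arm", "body": {"plan": [[[0,0,-0.2],[0,0,0],255],[[0,0,-0.5],[0,0,0],255],[[0,0,-0.7],[0,0,0],255],[[0,0,-0.8],[0,0,0],255],[[0,0,-0.8],[0,0,0],255],[[0,0,-0.8],[0,-0.7,0],255],[[0,0,-0.5],[0,-0.7,0],255],[[0,0,-0.4],[0,-0.7,0],255],[[0,0,-0.3],[0,-0.7,0],255],[[0,0,0],[0,-0.7,0],255],[[0,0,0],[0,-0.67,0],255],[[0,0,0],[0,0,0],255]]}}

```text
clock: 18.73
tool_pos: [551.9, -81.6, 264.8]
orientation: [[0.956, 0.294, 0.002], [0.294, -0.956, 0.0], [0.002, 0.0, -1.0]]
ft_force: [1.5, -0.1, -2.0]
opening: 0.728
```

```bash
cat > held.py <<'E'
from hand import *
to((463.5,310,173),0,17,36)
b=q[q[:,2]<np.percentile(q[:,2],2)+4]; (x,y),r=cv2.minEnclosingCircle(b[:,:2].astype(np.float32));print("rim c",round(x,1),round(y,1),round(r,1))
rp=Q[(Q[:,2]<-33)&(Q[:,2]>-40)&(abs(np.hypot(Q[:,0]-x,Q[:,1]-y)-30)<1.8)]
A=np.c_[rp[:,:2],np.ones(len(rp))];print("slope",np.linalg.lstsq(A,rp[:,2],rcond=None)[0].round(3))
E
python3 - <<'E'
from held import *
P=cloud(camera("top")).reshape(-1,3);t=P[(np.hypot(P[:,0]-463,P[:,1]-310)<40)&(P[:,2]>136)&(P[:,2]<145)]
print("top stack rim",len(t),cv2.minEnclosingCircle(t[:,:2].astype(np.float32)),np.percentile(t[:,2],[10,50,95]))
E
```

```text
{np.int64(-60): np.int64(0), np.int64(-56): np.int64(0), np.int64(-52): np.int64(0), np.int64(-48): np.int64(0), np.int64(-44): np.int64(0), np.int64(-40): np.int64(200), np.int64(-36): np.int64(2597), np.int64(-32): np.int64(1407), np.int64(-28): np.int64(1242), np.int64(-24): np.int64(1174), np.int64(-20): np.int64(1100), np.int64(-16): np.int64(999), np.int64(-12): np.int64(896), np.int64(-8): np.int64(1830), np.int64(-4): np.int64(1288), np.int64(0): np.int64(665), np.int64(4): np.int64(595), np.int64(8): np.int64(553), np.int64(12): np.int64(504), np.int64(16): np.int64(447), np.int64(20): np.int64(425), np.int64(24): np.int64(400)}
[-36.1 -35.4 -28.3 -13.9]
t 18.77 pos [551.4 -81.6 264.6] goal [463.5 310.  137. ] | shift now-axes [  0.76 -10.     3.19] | goal-axes [  0.76 -10.01   3.19] | turn [ 0.   -0.02  0.01] open 0.726 F [-0.2  0.5 -2.3] q [-10.  16. 100.   0.  63.  63.]
rim c 3.3 0.4 31.6
slope [ 1.0000e-03 -2.0000e-03 -3.5262e+01]
top stack rim 100 ((463.9990234375, 309.5841064453125), 32.441993713378906) [136.70253831 138.6673153  141.48432806]
```

{"method": "step_arm", "body": {"plan": [[[0.1,-0.5,0],[0,0,0],255],[[0.1,-0.95,0],[0,0,0],255],[[0.1,-0.95,0],[0,0,0],255],[[0.1,-0.95,0],[0,0,0],255],[[0.1,-0.95,0],[0,0,0],255],[[0.1,-0.95,0],[0,0,0],255],[[0.1,-0.95,0],[0,0,0],255],[[0.03,-0.95,0],[0,0,0],255],[[0,-0.95,0],[0,0,0],255],[[0,-0.95,0],[0,0,0],255],[[0,-0.7,0],[0,0,0],255],[[0,-0.28,0],[0,0,0],255]]}}

```text
clock: 20.32
tool_pos: [460.4, 311.8, 265.0]
orientation: [[0.956, 0.295, 0.002], [0.295, -0.956, 0.001], [0.002, -0.0, -1.0]]
ft_force: [-0.0, -0.5, -2.1]
opening: 0.722
```

{"method": "step_arm", "body": {"plan": [[[0,0,0],[0,0,0],255],[[0,0,0],[0,0,0],255]]}}

```text
clock: 20.58
tool_pos: [461.9, 309.6, 264.9]
orientation: [[0.956, 0.293, 0.002], [0.293, -0.956, 0.0], [0.002, 0.0, -1.0]]
ft_force: [-0.4, 0.2, -1.3]
opening: 0.724
```

Run:
```python
from go import *
to((462,310.8,173.5),0,17,36)
```

```text
t 20.57 pos [461.9 309.6 264.9] goal [462.  310.8 137.5] | shift now-axes [ 0.01 -0.03  3.19] | goal-axes [ 0.01 -0.03  3.19] | turn [ 0.   -0.02  0.  ] open 0.724 F [-0.4  0.2 -1.3] q [ 33.  16. 101.  -0.  63. 106.]
```

{"method": "step_arm", "body": {"plan": [[[0.01,-0.03,0.4],[0,0,0],255],[[0,0,0.6],[0,0,0],255],[[0,0,0.5],[0,0,0],255],[[0,0,0.4],[0,0,0],255],[[0,0,0.3],[0,0,0],255],[[0,0,0.25],[0,0,0],255],[[0,0,0.2],[0,0,0],255],[[0,0,0.15],[0,0,0],255],[[0,0,0.1],[0,0,0],255],[[0,0,0],[0,0,0],255],[[0,0,0],[0,0,0],255]]}}

```text
clock: 21.95
tool_pos: [462.3, 311.9, 149.2]
orientation: [[0.956, 0.293, 0.002], [0.293, -0.956, 0.001], [0.003, -0.0, -1.0]]
ft_force: [-0.4, -0.7, -1.5]
opening: 0.727
```

{"method": "step_arm", "body": {"plan": [[[0,0,0.05],[0,0,0],255],[[0,0,0.05],[0,0,0],255],[[0,0,0.05],[0,0,0],255],[[0,0,0],[0,0,0],255],[[0,0,0],[0,0,0],255]]}}

```text
clock: 22.58
tool_pos: [462.1, 311.8, 142.9]
orientation: [[0.956, 0.293, 0.002], [0.293, -0.956, 0.001], [0.002, 0.0, -1.0]]
ft_force: [0.4, 0.4, -2.1]
opening: 0.727
```

{"method": "step_arm", "body": {"plan": [[[0,0,0.04],[0,0,0],255],[[0,0,0.04],[0,0,0],255],[[0,0,0],[0,0,0],255],[[0,0,0],[0,0,0],255]]}}

```text
clock: 23.08
tool_pos: [462.0, 311.7, 139.7]
orientation: [[0.956, 0.293, 0.002], [0.293, -0.956, 0.0], [0.002, 0.0, -1.0]]
ft_force: [-0.5, -1.0, -0.6]
opening: 0.728
```

{"method": "step_arm", "body": {"plan": [[[0,0,0.04],[0,0,0],255],[[0,0,0.04],[0,0,0],255],[[0,0,0],[0,0,0],255],[[0,0,0],[0,0,0],255]]}}

```text
clock: 23.58
tool_pos: [462.9, 312.0, 138.8]
orientation: [[0.956, 0.293, 0.004], [0.293, -0.956, 0.001], [0.004, -0.0, -1.0]]
ft_force: [-2.4, -3.0, 18.1]
opening: 0.725
```

It's seated: 18 N at TCP z 138.8, against a predicted 138.5. I'm unloading and releasing.

{"method": "step_arm", "body": {"plan": [[[0,0,-0.03],[0,0,0],255],[[0,0,0],[0,0,0],60],[[0,0,0],[0,0,0],40],[[0,0,0],[0,0,0],0],[[0,0,0],[0,0,0],0],[[0,0,-0.3],[0,0,0],0],[[0,0,-0.6],[0,0,0],0],[[0,0,-0.9],[0,0,0],0],[[0,0,-0.9],[0,0,0],0],[[-0.3,0.5,0],[0,0,0],0],[[-0.5,0.9,0],[0,0,0],0],[[-0.5,0.9,0],[0,0,0],0]]}}

```text
clock: 25.08
tool_pos: [437.9, 206.8, 245.2]
orientation: [[0.956, 0.294, 0.001], [0.294, -0.956, 0.0], [0.001, 0.0, -1.0]]
ft_force: [0.5, -1.2, 0.6]
opening: 0.999
```

{"method": "step_arm", "body": {"plan": [[[0,0.9,0],[0,0,0],0],[[0,0.9,0],[0,0,0],0],[[0,0.5,0],[0,0,0],0],[[0,0,0],[0,0,0],0],[[0,0,0],[0,0,0],0]]}}

```text
clock: 25.7
tool_pos: [465.5, 120.6, 245.4]
orientation: [[0.956, 0.293, 0.001], [0.293, -0.956, 0.001], [0.001, -0.0, -1.0]]
ft_force: [-0.6, 0.1, -0.6]
opening: 0.998
```

Run:
```python
from chk import *
look([(20,55),(80,103),(108,134),(142,169),(169,180)])
s=observe();print(s["clock"],s["tool_pos"],s["ft_force"])
for n in ("scene","top"):
    c=camera(n);P=cloud(c).reshape(-1,3)
    t=P[(np.hypot(P[:,0]-463,P[:,1]-310)<40)&(P[:,2]>165)&(P[:,2]<182)];print(n,np.percentile(t[:,2],[10,50,90,98]).round(1))
    if n=="scene":cv2.imwrite("pics/s3.png",cv2.resize(c["img"][60:240,200:380],(720,720)))
```

```text
scene 20 55 85 c 468.8 302.4 r 21.7 x 449.0 487.3 y 284.5 319.3 zmax 54.8
scene 80 103 92 c 467.4 303.7 r 30.0 x 442.6 495.9 y 274.7 322.3 zmax 102.4
scene 108 134 110 c 466.7 303.8 r 30.9 x 439.2 495.7 y 275.5 322.6 zmax 133.7
scene 142 169 190 c 462.4 309.9 r 35.7 x 432.5 496.8 y 274.2 344.4 zmax 168.7
scene 169 180 46 c 461.5 309.5 r 34.4 x 430.5 495.8 y 276.8 341.2 zmax 174.5
25.8 [465.65313569 121.05331154 245.48562711] [-0.33422842 -0.8547959   0.09483324]
scene [166.7 169.6 173.4 174.6]Traceback (most recent call last):
  File "<stdin>", line 6, in <module>
    return _quantile_unchecked(
        a, q, axis, out, overwrite_input, method, keepdims, weights)
    return _ureduce(a,
                    func=_quantile_ureduce_func,
    ...<5 lines>...
                    overwrite_input=overwrite_input,
                    method=method)
    r = func(a, **kwargs)
    result = _quantile(arr,
                       quantiles=q,
    ...<2 lines>...
                       out=out,
                       weights=wgt)
    slices_having_nans = np.isnan(arr[-1, ...])
                                  ~~~^^^^^^^^^
IndexError: index -1 is out of bounds for axis 0 with size 0
```

View pics/s3.png

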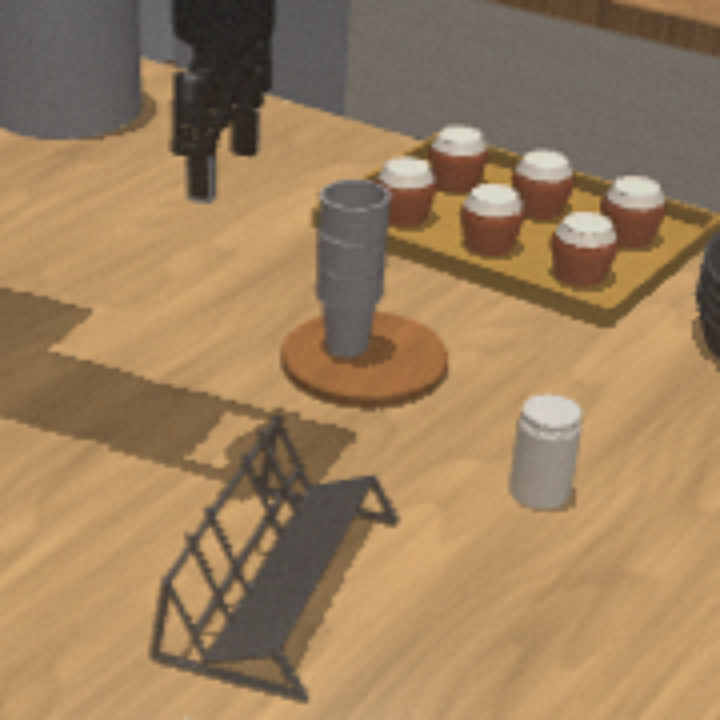

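The crop shows one straight stack at (350,270) with the rims 34 mm apart. The rack is empty, the shaker hasn't moved and the gripper is clear. Handing in.

```bash
python3 -c "
from workcell import finish_job;print(finish_job())"
```

```text
the job is handed in; nothing more can be done
None
```

Both rack tins are nested in the board tin as one stack, and the job is handed in at about 26 s of the 58 s allowed. I took the left tin first, then the right one. Each was gripped on the drum along its tilt, set upright, lowered gently until its shoulder seated (25 N and 18 N), unloaded and then released.

**Last checks:**
- **Heights:** from the scene camera, the top and middle rims are at 174.5 and 140.3 mm, 34.2 mm apart. The bottom rim, measured before nesting, was about 107 mm. Nominal spacing is 34 mm.
- **Straightness:** the drum edges line up within about 1 mm at all three levels.
- **Surroundings:** the last picture showed the rack empty, the shaker unmoved and the gripper clear of the stack. The jar and spatula were outside that crop and not re-measured, but nothing went near them.

**Checks that failed or disagreed:**
- The final top-camera check gave no reading, because it found no points at the top rim. It was not repeated, so the final check rests on the scene camera alone.
- The wrist camera placed the rims 2–4 mm off the fixed cameras. The first tin went in about 2 mm off centre, so I shifted the arm 2 mm before pressing it home.

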